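Hang up the bait pail, fetch the hidden spare reel spool and show it

TASK

The spare reel spool is inside the grey tackle box, under its flap, and a small bait pail is standing on that flap. Hang the pail by its bail on the hook of the stand without tipping it, swing the flap open, then take out the spool (the flanged one with a knob on top) and leave the flat round tin in its pocket. Finish while still holding the spool in the gripper, upright and still, about 20 cm above the middle of the round cork mat; do not put it down, and do not disturb the jar, the line spool or the reel.

Things in the scene. Friction and masses are not known exactly. Their poses are not given: they have to be found in the camera images.
- box: Grey plastic tackle box, fixed, 160 (x) x 220 (y) x 80 mm high, walls 6 mm; origin: centre of its underside; its -x side is the front, roughly facing the robot. Inside, a black foam insert (top 22 mm above the counter) has two round pockets 54 mm wide, 12 mm deep, at x -12 mm and y -50 and +50 mm in the box frame. One holds the spool, the other the tin; which is which varies.
- flap (a joint): Hinge angle of the box's flap in rad: 0 closed flat, grows as the front edge swings up and away from the robot, 1.57 upright, stop at 1.75. The stiff hinge keeps it wherever it is left; about 3 N of lift at the handle moves it. The flap is a grey plate 160 x 220 x 8 mm lying on the box's rim (top face 88.5 mm above the counter when closed), 0.2 kg.
- flap_handle (a point): Middle of the flap's dark steel handle: a round bar 11 mm thick, 100 mm long, parallel to the hinge (the box's y), 35 mm off the flap's top face, 30 mm in from the front edge, on a leg near each end. It can be pinched from above across the box's x; the fingers may stay pointing straight down on it while the flap swings to about 1.4 rad.
- flap_hinge (a point): A point on the flap's hinge line, at the middle of the box's far (+x) top edge, 80.5 mm above the counter, on the underside of the flap. The hinge line runs along the box's y. The handle bar is 130 mm from it along the flap and 43 mm above the flap's underside.
- spool: Spare reel spool, bare aluminium, upright in a pocket, hidden under the flap. Origin: centre of its underside, z along its axis. Skirt 50 mm across up to 13 mm, waist 36 mm, top flange 48 mm across (top face at 34 mm), then a dark round knob 18 mm across from 34 to 58 mm. About 90 g. Grip the knob from above; fingers closing along the box's y keep a wide gripper clear of the open flap.
- spool_knob (a point): Centre of the top face of the spool's knob, 58 mm above the spool's underside.
- tin: Flat round steel tin, 50 mm across, 32 mm high with a plain flat top and no knob, in the other pocket. To be left there. Origin: centre of its underside.
- pail: Small aluminium bait pail with cork floats in it, on the closed flap behind the handle: rim 88 mm, foot 72 mm across, 55 mm high, about 160 g. Origin: centre of its underside, z up. A stiff wire bail (7 mm, does not fold) spans it along its own y, 92 mm wide, rising to a low peak; its window is free from 55 to 131 mm above the underside at the middle. On the peak stands a square wooden grip block.
- pail_bail (a point): Middle of the bail's wire at its peak, 135 mm above the pail's underside. The hook goes under here.
- pail_grip (a point): Top centre of the wooden grip block on the bail: 18 x 18 mm, square to the pail's x and y, its underside 33 mm below this point, just above the wire. Pinch it from above; 169.5 mm above the pail's underside.
- stand: Steel hook stand, fixed. Origin: on the counter, straight under the hook's seat. Its post (16 mm thick, 195 mm high) stands 95 mm beyond in the stand's own +x on a base plate 110 x 130 x 12 mm; from the post a level round arm, 8 mm thick, runs in -x, roughly towards the robot, and ends in an upturned tip.
- stand_seat (a point): The place on the hook where the bail should hang: on the centreline of the level arm, 180 mm above the counter, 95 mm before the post. Same axes as the stand. The bail must pass over the tip with the arm in its window, bail across the arm.
- stand_tip (a point): End of the hook's upturned tip: 30 mm from the seat in the stand's -x and 18 mm higher (the steel reaches 4 mm higher still).
- mat: Round cork mat, 100 mm across, 3 mm thick, fixed flat on the counter. Origin: its centre, on the counter.
- jar: Bystander: glass jar, 56 mm across, 75 mm high. Origin: centre of its underside.
- line_spool: Bystander: white line spool lying flat, 70 mm across, 36 mm high. Origin: centre of its underside.
- reel: Bystander: black fishing reel, about 90 x 75 x 60 mm. Origin: underside, below the middle of its housing.
Not all that is in view belongs to the job. Leave any red look-alike of the stand alone. Leave any pink look-alike of the pail alone.

How it is judged:
On the way, in this order (a step that is already met when the one before it is completed fails the run):
1. the pail hangs by its bail on the hook, let go (z of pail in the frame of stand_seat between -0.15 and -0.1 m and x of pail_bail in the frame of stand_seat between -0.035 and 0.08 m and y of pail_bail in the frame of stand_seat between -0.025 and 0.025 m and contact force between pail and stand above 0.5 N and contact force between pail and the fingers below 0.1 N), for 0.3 s.
2. the flap is swung open, at least 1.0 rad (57 degrees) (value of joint flap above 1 rad), for 0.2 s.
3. the spool is held in the fingers, drawn out of the box (z of spool in the frame of box above 0.1 m and contact force between spool and the fingers above 0.5 N), for 0.2 s.
At the end, for the whole second after the job is handed in: Spool in the fingers alone, upright within 0.25 rad, still, underside 14 to 27 cm above the counter, axis within 4 cm of the mat's centre; pail hanging freely by its bail on the hook, within 25 mm sideways of the arm; tin in its pocket; bystanders not moved (all of step 1 and z of tin in the frame of box below 0.025 m and distance of tin from where it was at the start of the episode below 0.025 m and height (world z) of spool between 0.14 and 0.27 m and horizontal distance between spool and mat below 0.04 m and angle between spool's own z axis and vertical below 0.25 rad and linear speed of spool below 0.03 m/s and contact force between spool and the fingers above 0.5 N and contact force between spool and box below 0.1 N and contact force between spool and stand below 0.1 N and contact force between spool and pail below 0.1 N); the arm keeps its last pose, push and grip.
It fails at once if the pail is tipped by more than 0.7 rad (angle between pail's own z axis and vertical above 0.7 rad).
It fails at once if the tin is moved from its pocket (more than 25 mm) (distance of tin from where it was at the start of the episode above 0.025 m).
It fails at once if a bystander (jar, line spool, reel) is moved by more than 3 cm (distance of any of jar, line_spool, reel from where it was at the start of the episode above 0.03 m).
It also fails if it takes over 72 s, if anything falls off the work surface, if the arm or the gripper's body presses on something with over 40 N, if the wrist force passes 120 N, or if a joint passes its speed limit or range.

ROBOT

A 6-joint arm with a two-finger parallel gripper is mounted at the origin on the work surface. World frame = base frame: x ahead of the robot, y to its left, z up, the work surface at z = 0. Lengths are in m, angles in rad, forces in N, time in s.
With the tool pointing down it reaches from about 0.3 to 0.875 m from the base axis. Payload 6.4 kg.
Tool frame: the origin (TCP) lies between the finger pads; the fingertips stand 22 mm ahead of it and the grasp point (between the pads) lies 3 mm ahead of it; z points along the fingers, y is the line along which they close (so a half turn about z gives the same grasp; the last joint's range is limited). The gripper opens to 88 mm and grips with 3 to 60 N. Pads are 18 mm wide; open, the fingers measure 123 mm over their backs; the gripper's body (75 mm by 187 mm) begins 45 mm behind the grasp point.
Start: joints at [-1.345, 0.181, 1.607, -0, 1.354, -0.206], TCP at [0.241, -0.522, 0.261] pointing down, gripper open.
Joint ranges: [-2.99, 2.99], [-0.89, 2.07], [0.3, 2.58], [-1.14, 4.28], [0, 2.63], [-3.12, 3.12]. Speed limits (rad/s): [2.57, 2.57, 3.01, 3.14, 3.14, 3.14].

INTERFACE

Orientations are given as a unit quaternion [x, y, z, w].
In Python, from station import r gives the robot as it stands.
- The arm moves only by the tool jog_arm, called after ">>>" as name(argument=value, ...), one argument or row to a line, values as JSON. Schema: {"type":"object","properties":{"plan":{"type":"array","items":{"type":"array","items":{"type":"number"},"minItems":4,"maxItems":4},"minItems":1,"maxItems":5},"aperture":{"type":"number"},"force":{"type":"number"},"only":{"type":"string"},"quiet":{"type":"boolean"},"lines":{"type":"string"}},"required":["plan"],"additionalProperties":false}. plan is a list of rows, 1 to 5 of them, each of 4 numbers: dx, dy, dz in m, then a turn about the tool's z in rad; each row shifts and turns the commanded pose from where the row before left it, along the tool's axes as they then stand; what a row does not reach is not made up. A row lasts 1/10 s, in which the tool goes at most 0.05 m and 0.15 rad, less where a joint would pass 70% of its speed; a pose out of reach is approached as far as the arm can. aperture is the finger opening in m, set as the call begins (left out keeps the last). The fingers move at their own pace and stop on an object; force is the grip in N (left out, the last holds). Time passes only in rows, so rows that do not move let the fingers close. The tool returns the time, the measured TCP pose, the force, the opening and the grip force at its end. only (a regular expression) keeps the lines of the reply that match it, lines (a string "A,B") keeps lines A to B, and quiet returns only ok. Input that does not fit is refused with a message, and nothing moves.
- r.observe(): the state, without advancing time (a new reading comes with each control period).
- r.get_image(name): name is "scene" or "top" or "wrist"; returns a dict with "img" (480x640x3 uint8, red, green, blue), "intrinsics" (3x3 intrinsics, pixels), "R" (3x3) and "t" (3): a world point X has camera coordinates R X + t; the wrist camera has in their place "tool_from_camera" (4x4, takes a point from camera to tool coordinates, whose origin is the TCP and whose axes are the flange's). Camera axes: x right, y down, z forward; pixel columns grow to the right and rows downward; lengths in m; the calibration is good to about 2 mm. A picture is of the moment at which its call begins: read the wrist's pose just before it. There is no depth.
- r.close_job(): hands the job in; it is judged then, once.
The state is a dict: "time_s": time; "joints": joint angles; "joint_vel": joint speeds; "joint_efforts": joint torques, N m; "eef_pos": TCP position; "ee_rot": TCP orientation; "ft_force": force on the tool from outside, world axes, zero at the start; "wrist_torque": the same for the moment, N m; "gripper_width": finger opening in m; "finger_force": force on a finger pad.
Only numpy, scipy, OpenCV 4.12 (cv2) and the standard library are available. Lean on these libraries where they do the work, as an engineer would, in place of code of your own. Each camera call takes 0.05 s, during which the arm holds its last target. There are 200 camera calls.

## Working session

There is one attempt and no reset: what is moved stays moved. The work goes in short steps, Python scripts to look and compute and a tool call to move; the robot and the scene stay as the last step left them, time stands still between calls to the robot, and variables do not carry over. Pictures are saved under pics/ and viewed, at most 10 in all, crops included, and the job is handed in when it is done.

```bash
ls; mkdir -p pics
```

Run:
```python
from station import r
import cv2,numpy as np
for n in ("scene","top"):
    d=r.get_image(n); cv2.imwrite(f"pics/{n}0.png",d["img"][:,:,::-1]); np.savez(f"pics/{n}.npz",K=d["intrinsics"],R=d["R"],t=d["t"])
    print(n,d["intrinsics"],d["R"],d["t"])
o=r.observe(); print(o)
```

```text
pics
scene [[606.95410847   0.         319.94334876]
 [  0.         606.95410847 240.76541547]
 [  0.           0.           1.        ]] [[ 0.62431964  0.78107442  0.01215485]
 [ 0.66776844 -0.52554989 -0.52714574]
 [-0.40535207  0.33722406 -0.84968796]] [-0.22000958 -0.2916985   2.00369473]
top [[567.80882733   0.         320.24777794]
 [  0.         567.80882733 237.81939171]
 [  0.           0.           1.        ]] [[-2.10439844e-02 -9.99772118e-01 -3.58639324e-03]
 [-9.83911936e-01  2.13464258e-02 -1.77374271e-01]
 [ 1.77410407e-01 -2.03966284e-04 -9.84136934e-01]] [-0.08340271  0.49223974  1.60880315]
{'time_s': 0.1, 'joints': array([-1.34531414e+00,  1.81466453e-01,  1.60789302e+00, -5.11648552e-05,
        1.35380634e+00, -2.06289706e-01]), 'joint_vel': array([-0.00045313, -0.00195388, -0.00279156,  0.00111975,  0.00221714,
        0.00132414]), 'joint_efforts': array([ 5.46042029e-04, -4.34819376e+01, -3.42697442e+01,  7.03264447e-02,
        3.40487435e-02, -3.51307983e-05]), 'eef_pos': array([ 0.24053187, -0.5217797 ,  0.25990762]), 'ee_rot': array([ 9.76785509e-01,  2.14218228e-01, -3.25250785e-05, -7.86299372e-04]), 'ft_force': array([-0.95151023, -0.90798646,  0.43312835]), 'wrist_torque': array([-0.01632006, -0.02677995, -0.05606765]), 'finger_force': 0.0, 'gripper_width': 0.08791946072026334}
```

View pics/scene0.png

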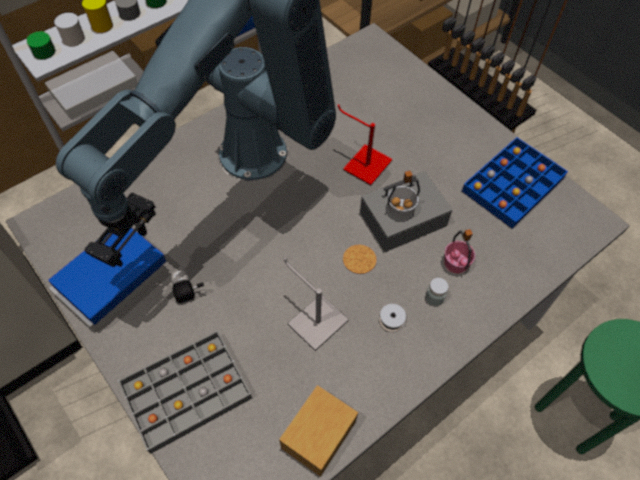

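View pics/top0.png

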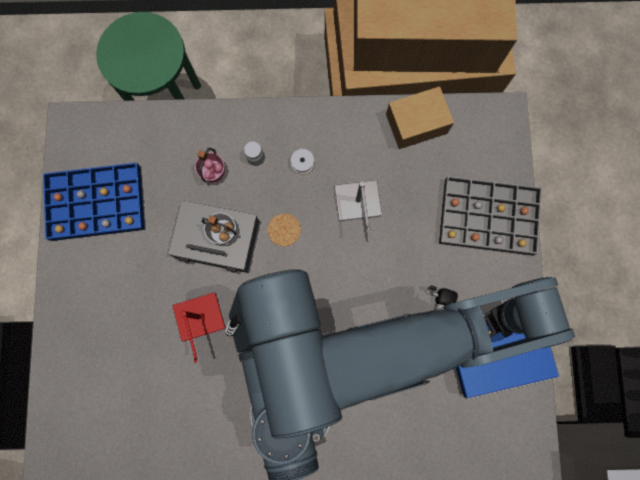

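The scene shows two stands: steel at top (358,200) / scene (318,305), and red at top (198,318). It also shows two pails: aluminium on the box at top (218,230) and pink at top (211,166). The steel stand and the aluminium pail on the flap fit the description. The mat is at top (284,230), the jar at (253,151), the line spool at (302,160) and the reel at (443,297). I'll confirm the choice in an enlarged crop.

Run:
```python
import cv2,numpy as np
t=cv2.imread("pics/top0.png");s=cv2.imread("pics/scene0.png")
f=lambda im,x,y,w,h,k:cv2.resize(im[y:y+h,x:x+w],None,fx=k,fy=k,interpolation=cv2.INTER_CUBIC)
a=f(t,160,175,110,100,4);b=f(t,325,170,90,100,4)
c=f(s,350,160,110,90,2.222); c=f(s,350,160,110,100,2) 
top=np.hstack([a,b[:, :360]])
A=f(s,350,160,110,90,200/90*1);B=f(s,270,250,110,100,2)
row=np.hstack([cv2.resize(s[160:250,350:460],(244,200)),cv2.resize(s[250:350,270:380],(220,200))])
row=cv2.copyMakeBorder(row,0,0,0,800-row.shape[1],0)
cv2.imwrite("pics/crop1.png",np.vstack([top,row]))
```

```text
(no output)
```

View pics/crop1.png

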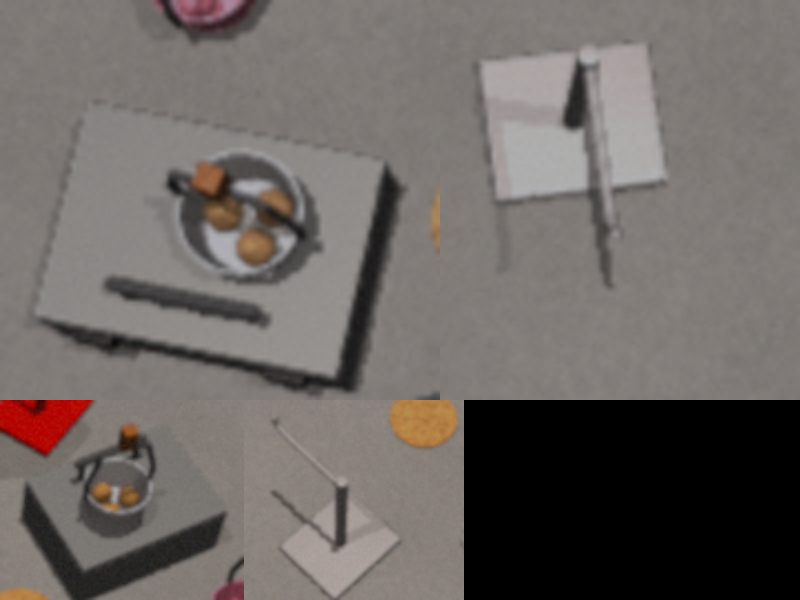

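The crop confirms both. The aluminium pail stands on the flap behind the handle, with its wooden grip at top (212.5,219). The steel stand has its post top at (362,183) and its tip at (368.5,228). Next I fit the poses.

Create fit.py:
```python
import numpy as np
from scipy.optimize import least_squares
C={n:np.load(f"pics/{n}.npz") for n in("top","scene")}
def proj(c,X):
    d=C[c];p=d["K"]@(d["R"]@np.asarray(X)+d["t"]);return p[:2]/p[2]
def ray(c,uv,z):
    d=C[c];Ri=d["R"].T;o=-Ri@d["t"];v=Ri@np.linalg.solve(d["K"],[*uv,1]);return o+v*(z-o[2])/v[2]
def place(p,X,z0=0):
    c,s=np.cos(p[2]),np.sin(p[2]);return [p[0]+c*X[0]-s*X[1],p[1]+s*X[0]+c*X[1],X[2]+z0]
def fit(obs,p0,z0=0):
    f=lambda p:np.concatenate([proj(c,place(p,X,z0))-uv for c,X,uv in obs])
    s=least_squares(f,p0,loss="soft_l1");return s.x,f(s.x).round(1).reshape(-1,2).tolist()
```

Run:
```python
from fit import *
box=[("top",(.08,.11,.0885),(183,200.25)),("top",(.08,-.11,.0885),(256.75,215)),("top",(-.08,.11,.0885),(169.5,253.75)),
("top",(-.05,.05,.1235),(187.2,245.8)),("top",(-.05,-.05,.1235),(226.5,254.2))]
print("box",fit(box,[.6,.3,0]))
st=[("top",(.095,0,.195),(362,183)),("top",(-.03,0,.200),(368.5,228)),("scene",(.095,0,.195),(319.5,292)),("scene",(-.03,0,.2),(286,260.5))]
print("stand",fit(st,[.6,-.15,0]))
print("base pts",[ray("top",u,.012)[:2].round(3) for u in((335,185.5),(376.75,180.75),(381.25,215.5),(339.25,220))])
for y in(1.2,-1.2,0):
  pl=[("top",(0,0,.055),(220.5,228.75)),("top",(0,0,.1695),(212.6,218.7)),("scene",(0,0,.1695),(408,173.5)),("scene",(0,0,.055),(403.5,198.7)),("top",(0,.046,.06),(204,220.8)),("top",(0,-.046,.06),(237,234.5))]
  print("pail",fit(pl,[.6,.25,y],.0885))
print("mat",ray("top",(284.5,230),.003),ray("scene",(360,259),.003))
```

```text
box (array([ 0.49827183,  0.20837647, -0.22409156]), [[-0.2, -0.1], [0.9, 0.2], [-0.5, 0.4], [2.1, 0.3], [-2.0, -0.9]])
stand (array([ 0.51750647, -0.22027372,  0.09462195]), [[0.8, -0.7], [0.5, -0.7], [0.2, -1.2], [-0.0, -1.9]])
base pts [array([ 0.655, -0.142]), array([ 0.668, -0.268]), array([ 0.56 , -0.278]), array([ 0.549, -0.152])]
pail (array([ 0.50643897,  0.17843092, -0.42201117]), [[0.2, -1.0], [0.2, 0.3], [0.3, -0.6], [-0.6, -0.9], [1.2, 0.1], [-1.3, -0.7]])
pail (array([ 0.50643898,  0.17843091, -0.42201023]), [[0.2, -1.0], [0.2, 0.3], [0.3, -0.6], [-0.6, -0.9], [1.2, 0.1], [-1.3, -0.7]])
pail (array([ 0.50643897,  0.17843092, -0.42201121]), [[0.2, -1.0], [0.2, 0.3], [0.3, -0.6], [-0.6, -0.9], [1.2, 0.1], [-1.3, -0.7]])
mat [0.52379579 0.01251712 0.003     ] [0.52820199 0.01073234 0.003     ]
```

Create go.py:
```python
import sys,numpy as np
from scipy.spatial.transform import Rotation as Ro
from station import r
# python3 go.py x y z theta : displacement in tool axes now, and turn
o=r.observe();R=Ro.from_quat(o["ee_rot"]).as_matrix()
th=np.arctan2(R[1,0],R[0,0]);T=list(map(float,sys.argv[1:]))
d=np.array(T[:3])-o["eef_pos"]
w=lambda a:(a+np.pi)%(2*np.pi)-np.pi
print("t",o["time_s"],"pos",o["eef_pos"].round(4),"th",th.round(3),"d_tool",(R.T@d).round(4),"turn",w(th-T[3]).round(3) if len(T)>3 else "","F",o["ft_force"].round(1),"w",round(o["gripper_width"],4),"j",o["joints"].round(2))
```

```bash
python3 go.py .506 .178 .34 -.422
```

```text
t 0.1 pos [ 0.2405 -0.5218  0.2599] th 0.432 d_tool [ 0.534  -0.5246 -0.0791] turn 0.854 F [-1.  -0.9  0.4] w 0.0879 j [-1.35  0.18  1.61 -0.    1.35 -0.21]
```

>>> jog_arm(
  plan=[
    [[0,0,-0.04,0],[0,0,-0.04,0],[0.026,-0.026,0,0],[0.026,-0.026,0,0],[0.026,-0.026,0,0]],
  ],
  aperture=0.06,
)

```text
refused: plan[0]: the value is too long (schema: maxItems 4). Nothing was moved.
```

The call was refused and nothing moved: it wants a list of rows, each a list of 4 numbers. Same move again in that form.

>>> jog_arm(
  plan=[
    [0,0,-0.04,0],
    [0,0,-0.04,0],
    [0.026,-0.026,0,0],
    [0.026,-0.026,0,0],
    [0.026,-0.026,0,0],
  ],
  aperture=0.06,
)

```text
time_s: 0.6
eef_pos: [0.279, -0.4176, 0.3405]
ee_rot: [0.977, 0.214, 0.0, -0.0]
ft_force: [0.2, -0.2, 1.1]
gripper_width: 0.0603
finger_force: 0.0
```

>>> jog_arm(
  plan=[
    [0.026,-0.026,0,0],
    [0.026,-0.026,0,0],
    [0.026,-0.026,0,0],
    [0.026,-0.026,0,0],
    [0.026,-0.026,0,0],
  ],
)

```text
time_s: 1.1
eef_pos: [0.3426, -0.2447, 0.3404]
ee_rot: [0.977, 0.214, -0.0, -0.0]
ft_force: [0.3, 0.6, 0.8]
gripper_width: 0.0598
finger_force: 0.0
```

>>> jog_arm(
  plan=[
    [0.026,-0.026,0,0],
    [0.026,-0.026,0,0],
    [0.026,-0.026,0,0],
    [0.026,-0.026,0,0],
    [0.026,-0.026,0,0],
  ],
)

```text
time_s: 1.6
eef_pos: [0.4062, -0.0722, 0.3405]
ee_rot: [0.977, 0.214, -0.0, -0.0]
ft_force: [-0.1, -0.1, -0.7]
gripper_width: 0.0604
finger_force: 0.0
```

>>> jog_arm(
  plan=[
    [0.026,-0.026,0,0],
    [0.026,-0.026,0,0],
    [0,0,0,0.14],
    [0,0,0,0.14],
    [0,0,0,0.14],
  ],
)

```text
time_s: 2.1
eef_pos: [0.4314, -0.0042, 0.3403]
ee_rot: [1.0, 0.004, -0.0, -0.0]
ft_force: [-0.4, 0.4, 0.5]
gripper_width: 0.0603
finger_force: 0.0
```

>>> jog_arm(
  plan=[
    [0,0,0,0.14],
    [0,0,0,0.14],
    [0,0,0,0.14],
    [0,0,0,0],
    [0,0,0,0],
  ],
)

```text
time_s: 2.6
eef_pos: [0.4315, -0.0048, 0.3405]
ee_rot: [0.98, -0.201, -0.0, -0.0]
ft_force: [-0.4, 0.3, -0.8]
gripper_width: 0.0601
finger_force: 0.0
```

```bash
python3 go.py .506 .178 .34 -.422
```

```text
t 2.6 pos [ 0.4315 -0.0048  0.3405] th -0.404 d_tool [-0.0034 -0.1973  0.0005] turn 0.018 F [-0.4  0.3 -0.8] w 0.0601 j [-0.29 -0.22  1.84  0.    1.52  1.69]
```

>>> jog_arm(
  plan=[
    [0,-0.04,0,0.018],
    [0,-0.04,0,0],
    [-0.003,-0.04,0,0],
    [0,-0.04,0,0],
    [0,-0.037,0,0],
  ],
)

```text
time_s: 3.1
eef_pos: [0.5101, 0.1779, 0.3406]
ee_rot: [0.978, -0.21, -0.0, 0.0]
ft_force: [1.1, 0.2, 0.0]
gripper_width: 0.0599
finger_force: 0.0
```

>>> jog_arm(
  plan=[
    [0,0,0,0],
    [0,0,0,0],
    [0,0,0,0],
  ],
)

```text
time_s: 3.4
eef_pos: [0.5094, 0.1754, 0.3405]
ee_rot: [0.977, -0.211, -0.0, 0.0]
ft_force: [-0.6, 0.5, -0.5]
gripper_width: 0.0598
finger_force: 0.0
```

Run:
```python
from station import r
import cv2,numpy as np
o=r.observe();d=r.get_image("wrist");cv2.imwrite("pics/w1.png",d["img"][:,:,::-1])
np.savez("pics/wrist.npz",K=d["intrinsics"],T=d["tool_from_camera"]);print(d["intrinsics"],d["tool_from_camera"],o["eef_pos"],o["ee_rot"])
np.savez("pics/w1.npz",p=o["eef_pos"],q=o["ee_rot"])
```

```text
[[339.03295131   0.         317.54121977]
 [  0.         339.03295131 242.50851077]
 [  0.           0.           1.        ]] [[-1.07766887e-04 -9.45515416e-01 -3.25577314e-01  8.60575713e-02]
 [ 9.99999849e-01 -2.77165717e-04  4.73919960e-04  6.11352069e-04]
 [-5.38337497e-04 -3.25577214e-01  9.45515303e-01 -1.22068283e-01]
 [ 0.00000000e+00  0.00000000e+00  0.00000000e+00  1.00000000e+00]] [0.50937897 0.17538438 0.34051946] [ 9.77470682e-01 -2.11070912e-01 -2.28282030e-04  2.90325516e-04]
```

View pics/w1.png

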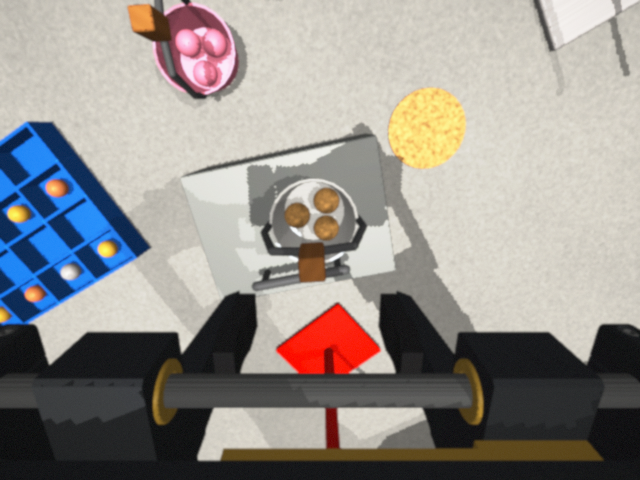

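The wrist view shows the grip block at about (312,263), the bail ends at (265,240) and (360,240), the rim centre at about (313,220), and the mat at (427,127). The red stand lies behind the gripper. I'll overlay the prediction on it.

Add to fit.py:
```python
from scipy.spatial.transform import Rotation as Ro
W=np.load("pics/wrist.npz") if __import__("os").path.exists("pics/wrist.npz") else None
def addw(name):
    d=np.load(f"pics/{name}.npz");T=np.eye(4);T[:3,:3]=Ro.from_quat(d["q"]).as_matrix();T[:3,3]=d["p"]
    M=np.linalg.inv(T@W["T"]);C[name]=dict(K=W["K"],R=M[:3,:3],t=M[:3,3])
```

Run:
```python
from fit import *
import cv2
addw("w1")
P=[.5064,.1784,-.422];B=[.4983,.2084,-.224]
im=cv2.imread("pics/w1.png");k=4;x0,y0=170,130
im=cv2.resize(im[y0:y0+150+20,x0:x0+200+30],None,fx=3.4,fy=3.4,interpolation=cv2.INTER_CUBIC)
def dot(X,c):
    u=(proj("w1",X)-[x0,y0]+.5)*3.4-.5;cv2.circle(im,tuple(int(v) for v in u),3,c,-1)
for z,c in((.1695,(0,255,0)),(.1365,(255,0,0))):
    for a in(-.009,.009):
        for b in(-.009,.009): dot(place(P,(a,b,z),.0885),c)
for a in np.arange(0,6.28,.4): dot(place(P,(.044*np.cos(a),.044*np.sin(a),.055),.0885),(0,255,255))
for a in(-.08,.08):
    for b in(-.11,.11): dot(place(B,(a,b,.0885)),(0,0,255))
for b in(-.05,0,.05): dot(place(B,(-.05,b,.1235)),(255,0,255))
cv2.imwrite("pics/c2.png",im)
print("mat",ray("w1",(427,127),.003))
```

```text
mat [0.52787139 0.01157872 0.003     ]
```

View pics/c2.png

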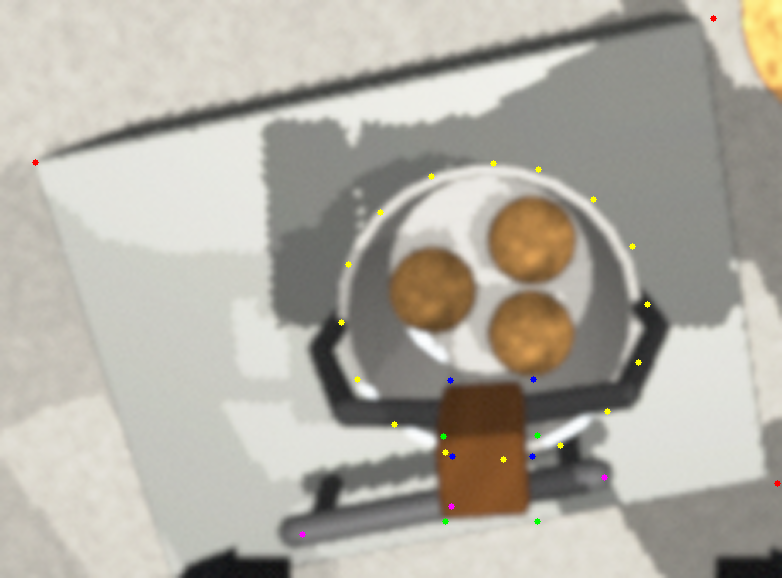

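Run:
```python
from fit import *
addw("w1")
print("grip",ray("w1",(311.9,269.6),.258))
f=lambda u:(u[0]/3.4+170,u[1]/3.4+130)
a=ray("w1",f((320,345)),.0885+.085);b=ray("w1",f((660,325)),.0885+.085)
print("yaw lugs",np.arctan2(*( (a-b)[:2]*[-1,1])),np.linalg.norm(a-b))
a=ray("w1",f((345,412)),.0885+.125);b=ray("w1",f((630,392)),.0885+.125)
print(np.arctan2(*( (a-b)[:2]*[-1,1])),(a+b)/2)
a=ray("w1",f((285,531)),.1235);b=ray("w1",f((608,472)),.1235);d=a-b;print("box yaw",np.arctan2(-d[0],d[1]),(a+b)/2,np.linalg.norm(d))
```

```bash
python3 go.py .5064 .1784 .246 -.36
```

```text
grip [0.50765813 0.17938654 0.258     ]
yaw lugs -0.36454697551663257 0.08910122934674754
-0.3513803237603879 [0.50632699 0.17953761 0.2135    ]
box yaw -0.22885341510072718 [0.45144331 0.22065908 0.1235    ] 0.10657436175875994
t 3.45 pos [0.5094 0.1751 0.3407] th -0.426 d_tool [-0.0041 -0.0017  0.0947] turn -0.066 F [-0.2  0.5 -0.5] w 0.0601 j [ 0.11  0.04  1.6  -0.    1.5   2.11]
```

```bash
python3 go.py .5073 .1792 .253 -.36
```

```text
t 3.45 pos [0.5094 0.1751 0.3407] th -0.426 d_tool [-0.0036 -0.0028  0.0877] turn -0.066 F [-0.2  0.5 -0.5] w 0.0601 j [ 0.11  0.04  1.6  -0.    1.5   2.11]
```

>>> jog_arm(
  plan=[
    [-0.0036,-0.003,0,0],
    [0,0,0.04,-0.066],
    [0,0,0.025,0],
    [0,0,0,0],
    [0,0,0,0],
  ],
  aperture=0.04,
)

```text
time_s: 3.95
eef_pos: [0.5077, 0.18, 0.2764]
ee_rot: [0.984, -0.179, 0.0, -0.0]
ft_force: [-0.3, -0.3, 0.6]
gripper_width: 0.0399
finger_force: 0.0
```

```bash
python3 go.py .5073 .1792 .253 -.36
```

```text
t 3.95 pos [0.5077 0.18   0.2764] th -0.361 d_tool [-0.0001  0.0008  0.0234] turn -0.001 F [-0.3 -0.3  0.6] w 0.0399 j [0.12 0.09 1.68 0.   1.37 2.05]
```

>>> jog_arm(
  plan=[
    [0,0,0.012,0],
    [0,0.0007,0.0115,0],
    [0,0,0,0],
    [0,0,0,0],
  ],
)

```text
time_s: 4.35
eef_pos: [0.5073, 0.1796, 0.252]
ee_rot: [0.984, -0.179, -0.0, 0.0]
ft_force: [-0.1, -0.6, 0.3]
gripper_width: 0.0401
finger_force: 0.0
```

>>> jog_arm(
  plan=[
    [0,0,0,0],
    [0,0,0,0],
    [0,0,0,0],
    [0,0,0,0],
    [0,0,0,0],
  ],
  aperture=0.005,
  force=25,
)

```text
time_s: 4.85
eef_pos: [0.5076, 0.1797, 0.2525]
ee_rot: [0.984, -0.179, 0.0, -0.0]
ft_force: [0.4, 0.4, 1.0]
gripper_width: 0.018
finger_force: 25.0
```

>>> jog_arm(
  plan=[
    [0,0,-0.02,0],
    [0,0,-0.03,0],
    [0,0,0,0],
    [0,0,0,0],
  ],
)

```text
time_s: 5.25
eef_pos: [0.5075, 0.1797, 0.3021]
ee_rot: [0.984, -0.179, 0.0, -0.0]
ft_force: [-0.2, 1.1, -3.0]
gripper_width: 0.0174
finger_force: 25.0
```

```bash
python3 go.py .5175 -.2203 .28 .095
```

```text
t 5.25 pos [0.5075 0.1797 0.3021] th -0.36 d_tool [0.1503 0.3708 0.0221] turn -0.455 F [-0.2  1.1 -3. ] w 0.0174 j [ 0.12  0.06  1.65 -0.    1.42  2.05]
```

>>> jog_arm(
  plan=[
    [0,0,-0.02,-0.1],
    [0,0,0,-0.12],
    [0,0,0,-0.12],
    [0,0,0,-0.115],
    [-0.01,0.03,0,0],
  ],
)

```text
time_s: 5.75
eef_pos: [0.4996, 0.1504, 0.3199]
ee_rot: [0.999, 0.051, -0.002, -0.001]
ft_force: [-0.2, -1.5, -0.9]
gripper_width: 0.0175
finger_force: 25.0
```

>>> jog_arm(
  plan=[
    [-0.012,0.04,0,0],
    [-0.012,0.04,0,0],
    [-0.012,0.04,0,0],
    [-0.012,0.04,0,0],
    [-0.012,0.04,0,0],
  ],
)

```text
time_s: 6.25
eef_pos: [0.4581, -0.0571, 0.3202]
ee_rot: [0.999, 0.048, -0.001, -0.001]
ft_force: [1.0, -0.8, -0.7]
gripper_width: 0.0178
finger_force: 25.0
```

>>> jog_arm(
  plan=[
    [-0.012,0.04,0,0],
    [-0.012,0.04,0,0],
    [-0.012,0.04,0,0],
    [-0.012,0.04,0,0],
    [0,0,0,0],
  ],
)

```text
time_s: 6.75
eef_pos: [0.4251, -0.2235, 0.3201]
ee_rot: [0.999, 0.045, -0.001, -0.0]
ft_force: [-0.2, 1.2, -1.5]
gripper_width: 0.0177
finger_force: 25.0
```

>>> jog_arm(
  plan=[
    [0,0,0.02,0],
    [0,0,0.02,0],
    [0,0,0.02,0],
    [0,0,0,0],
    [0,0,0,0],
  ],
)

```text
time_s: 7.25
eef_pos: [0.4265, -0.2189, 0.2614]
ee_rot: [0.999, 0.048, -0.001, -0.001]
ft_force: [0.7, 1.0, -1.0]
gripper_width: 0.0182
finger_force: 25.0
```

```bash
python3 go.py .428 -.229 .251 .095
```

Run:
```python
from station import r
import cv2,numpy as np
from fit import *
o=r.observe();d=r.get_image("wrist")
np.savez("pics/w2.npz",p=o["eef_pos"],q=o["ee_rot"]);im=d["img"][:,:,::-1].copy();cv2.imwrite("pics/w2.png",im)
addw("w2");S=[.5175,-.2203,.0946]
for X in((-.03,0,.202),(0,0,.18),(.095,0,.195)):
    u=proj("w2",place(S,X));print(u);cv2.circle(im,tuple(int(v) for v in u),4,(0,255,0),1)
cv2.imwrite("pics/w2o.png",im)
```

```text
t 7.25 pos [ 0.4265 -0.2189  0.2614] th 0.095 d_tool [0.0005 0.0102 0.0104] turn 0.0 F [ 0.7  1.  -1. ] w 0.0182 j [-0.72 -0.04  1.84  0.    1.34  0.75]
[335.39643942 176.70932159]
[334.45334472 117.31851776]
[ 339.79664288 -119.36271196]
```

View pics/w2o.png

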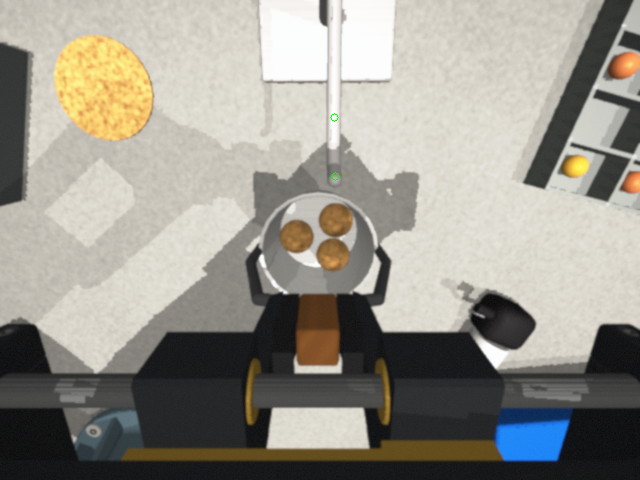

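The wrist view shows the hook tip at (335,177) and the arm at (334,117), both on the predicted marks, with the pail upright in the fingers. I'll move sideways, down, then forward over the tip.

>>> jog_arm(
  plan=[
    [0,0.0102,0.01,0],
    [0,0,0,0],
    [0,0,0,0],
    [0.02,0,0,0],
    [0.02,0,0,0],
  ],
)

```text
time_s: 7.8
eef_pos: [0.4681, -0.2264, 0.2527]
ee_rot: [0.999, 0.047, 0.0, 0.0]
ft_force: [-1.0, -0.8, -1.8]
gripper_width: 0.0181
finger_force: 25.0
```

>>> jog_arm(
  plan=[
    [0.02,0,0,0],
    [0.02,0,0,0],
    [0.014,0,0,0],
    [0,0,0,0],
    [0,0,0,0],
  ],
)

```text
time_s: 8.3
eef_pos: [0.5211, -0.2209, 0.2521]
ee_rot: [0.999, 0.048, -0.0, -0.0]
ft_force: [-0.3, -0.2, -2.3]
gripper_width: 0.018
finger_force: 25.0
```

>>> jog_arm(
  plan=[
    [0,0,0.012,0],
    [0,0,0.012,0],
    [0,0,0.006,0],
    [0,0,0,0],
    [0,0,0,0],
  ],
)

```text
time_s: 8.8
eef_pos: [0.5212, -0.2211, 0.222]
ee_rot: [0.999, 0.047, -0.0, -0.0]
ft_force: [0.7, -0.1, -1.5]
gripper_width: 0.0177
finger_force: 25.0
```

```bash
python3 go.py .5175 -.2203 .2165 .095
```

```text
t 8.8 pos [ 0.5212 -0.2211  0.222 ] th 0.095 d_tool [-0.0036 -0.0011  0.0055] turn -0.0 F [ 0.7 -0.1 -1.5] w 0.0177 j [-0.61  0.2   1.67 -0.    1.28  0.87]
```

>>> jog_arm(
  plan=[
    [0,0,0.002,0],
    [0,0,0.002,0],
    [0,0,0.001,0],
    [0,0,0,0],
    [0,0,0,0],
  ],
)

```text
time_s: 9.3
eef_pos: [0.5215, -0.221, 0.2174]
ee_rot: [0.999, 0.047, 0.0, 0.0]
ft_force: [0.9, -0.7, -1.7]
gripper_width: 0.0177
finger_force: 25.0
```

>>> jog_arm(
  plan=[
    [0,0,0.001,0],
    [0,0,0,0],
    [0,0,0,0],
  ],
)

```text
time_s: 9.6
eef_pos: [0.5216, -0.2211, 0.2168]
ee_rot: [0.999, 0.047, 0.0, 0.0]
ft_force: [-1.6, 0.1, 4.0]
gripper_width: 0.0182
finger_force: 25.0
```

>>> jog_arm(
  plan=[
    [0,0,0,0],
    [0,0,0,0],
    [0,0,0,0],
    [0,0,0,0],
  ],
  aperture=0.04,
)

```text
time_s: 10.0
eef_pos: [0.5213, -0.221, 0.216]
ee_rot: [0.999, 0.047, -0.0, -0.0]
ft_force: [-0.5, -0.1, -0.6]
gripper_width: 0.04
finger_force: 0.0
```

>>> jog_arm(
  plan=[
    [0,0,-0.01,0],
    [0,0,-0.02,0],
    [0,0,-0.03,0],
    [0,0,-0.03,0],
    [0,0,-0.03,0],
  ],
)

```text
time_s: 10.5
eef_pos: [0.5213, -0.221, 0.3382]
ee_rot: [0.999, 0.047, 0.0, 0.0]
ft_force: [-0.4, 0.1, -0.0]
gripper_width: 0.04
finger_force: 0.0
```

>>> jog_arm(
  plan=[
    [0,0,-0.02,0],
    [-0.03,0,0,0],
    [-0.03,0,0,0],
    [-0.03,0,0,0],
    [0,0,0,0],
  ],
)

```text
time_s: 11.0
eef_pos: [0.4297, -0.2297, 0.3573]
ee_rot: [0.999, 0.047, 0.0, 0.001]
ft_force: [-0.3, -0.5, 0.5]
gripper_width: 0.0404
finger_force: 0.0
```

```bash
python3 go.py .4514 .2207 .34 1.342
```

Run:
```python
from station import r
import cv2,numpy as np
d=r.get_image("scene");a=d["img"][:,:,::-1][210:330,230:390];d=r.get_image("top");b=d["img"][:,:,::-1][170:270,320:420]
cv2.imwrite("pics/hang.png",np.hstack([cv2.resize(a,(480,360),interpolation=2),cv2.resize(b,(300,360),interpolation=2)]))
```

```text
t 11.0 pos [ 0.4297 -0.2297  0.3573] th 0.093 d_tool [ 0.0634 -0.4464  0.0168] turn -1.249 F [-0.3 -0.5  0.5] w 0.0404 j [-0.73 -0.09  1.69 -0.    1.54  0.74]
```

View pics/hang.png

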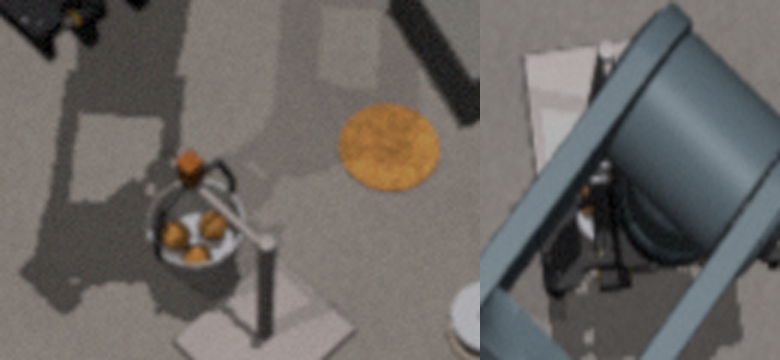

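The pail hangs on the hook with its bail across the arm (crop (190,180)), upright. Next is the flap handle.

>>> jog_arm(
  plan=[
    [0.006,-0.045,0,0],
    [0.006,-0.045,0,0],
    [0.006,-0.045,0,0],
    [0.006,-0.045,0,0],
    [0.006,-0.045,0,0],
  ],
)

```text
time_s: 11.6
eef_pos: [0.441, -0.0006, 0.3568]
ee_rot: [0.999, 0.048, 0.001, -0.0]
ft_force: [0.2, -0.2, 1.6]
gripper_width: 0.0403
finger_force: 0.0
```

>>> jog_arm(
  plan=[
    [0.006,-0.045,0,0],
    [0.006,-0.045,0,0],
    [0.006,-0.045,0,0],
    [0.007,-0.045,0,0],
    [0.007,-0.041,0,0],
  ],
)

```text
time_s: 12.1
eef_pos: [0.4515, 0.2235, 0.3566]
ee_rot: [0.999, 0.048, 0.0, -0.0]
ft_force: [0.8, -1.0, -0.1]
gripper_width: 0.0404
finger_force: 0.0
```

>>> jog_arm(
  plan=[
    [0,0,0.01,-0.14],
    [0,0,0,-0.14],
    [0,0,0,-0.14],
    [0,0,0,-0.14],
    [0,0,0,-0.14],
  ],
)

```text
time_s: 12.6
eef_pos: [0.4518, 0.2214, 0.3463]
ee_rot: [0.921, 0.39, 0.0, -0.0]
ft_force: [-0.0, -0.2, 1.1]
gripper_width: 0.0402
finger_force: 0.0
```

>>> jog_arm(
  plan=[
    [0,0,0,-0.14],
    [0,0,0,-0.14],
    [0,0,0,-0.14],
    [0,0,0,-0.13],
    [0,0,0,0],
  ],
)

```text
time_s: 13.1
eef_pos: [0.4518, 0.2211, 0.3463]
ee_rot: [0.782, 0.624, 0.0, -0.0]
ft_force: [-0.6, 0.2, -0.1]
gripper_width: 0.0397
finger_force: 0.0
```

>>> jog_arm(
  plan=[
    [0,0,0,0],
    [0,0,0,0],
  ],
)

```text
time_s: 13.3
eef_pos: [0.4515, 0.2206, 0.3462]
ee_rot: [0.783, 0.622, -0.0, -0.0]
ft_force: [0.7, 0.7, -0.5]
gripper_width: 0.04
finger_force: 0.0
```

```bash
python3 go.py .4514 .2207 .34 1.342
```

Run:
```python
from station import r
import cv2,numpy as np
from fit import *
o=r.observe();d=r.get_image("wrist")
np.savez("pics/w3.npz",p=o["eef_pos"],q=o["ee_rot"]);im=d["img"][:,:,::-1].copy();cv2.imwrite("pics/w3.png",im)
addw("w3")
for X in((.4514,.2207,.1235),(.4628,.2694,.1235),(.4400,.1720,.1235)):
    u=proj("w3",X);print(u);cv2.circle(im,tuple(int(v) for v in u),4,(0,255,0),1)
B=[.4983,.2084,-.226]
for a in(-.08,.08):
    for b in(-.11,.11):
        u=proj("w3",place(B,(a,b,.0885)));cv2.circle(im,tuple(int(v) for v in u),4,(0,0,255),1)
cv2.imwrite("pics/w3o.png",im)
```

```text
t 13.3 pos [0.4515 0.2206 0.3462] th 1.343 d_tool [ 0.     -0.0001  0.0062] turn 0.001 F [ 0.7  0.7 -0.5] w 0.04 j [ 0.22 -0.05  1.68  0.    1.51  0.45]
[316.73421523 212.91072562]
[316.77883508 164.00609367]
[316.69351974 257.51414047]
```

View pics/w3o.png

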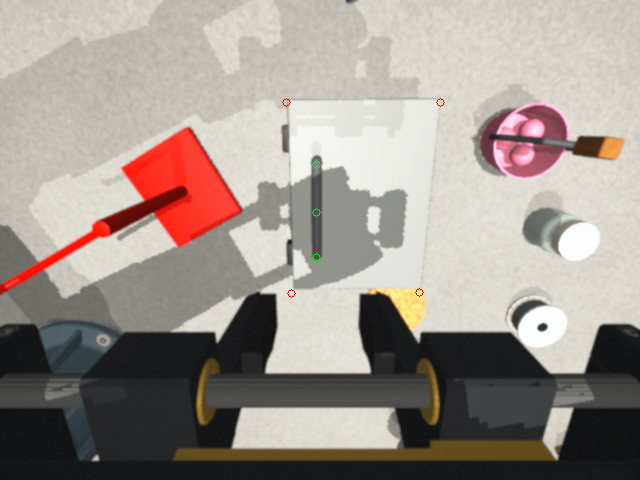

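The wrist view shows the handle bar from (316,157) to (317,258), on its marks. Before descending I check clearance to the red stand, with its post top at about (183,190) and arm end at (101,229).

Run:
```python
from fit import *
addw("w3")
Rb=np.array([[np.cos(.226),-np.sin(.226)],[np.sin(.226),np.cos(.226)]])
for u,z in(((183,190),.012),((103,228),.195),((242,212),.012),((188,127),.012)):
    p=ray("w3",u,z);print(p.round(3),(Rb@(p[:2]-[.4514,.2207])).round(3))
B=[.4983,.2084,-.226]
obs=[("w3",(-.08,.11,.0885),(288,99)),("w3",(.08,.11,.0885),(440,98)),("w3",(-.08,-.11,.0885),(293,290)),("w3",(.08,-.11,.0885),(420,289)),("w3",(-.05,0,.1235),(316.7,209))]
print(fit(obs,B))
```

```bash
python3 go.py .4514 .2207 .127 1.343
```

```text
[0.276 0.266 0.012] [-0.181  0.004]
[0.278 0.266 0.195] [-0.179  0.005]
[0.345 0.218 0.012] [-0.103 -0.026]
[0.311 0.34  0.012] [-0.164  0.085]
(array([ 0.50029312,  0.21252968, -0.22536548]), [[-1.1, -0.7], [1.7, -0.2], [-0.4, -0.1], [1.2, 0.6], [-0.5, 1.1]])
t 13.35 pos [0.4514 0.2206 0.3462] th 1.343 d_tool [ 1.000e-04 -0.000e+00  2.192e-01] turn 0.0 F [-0.2  0.3  0.5] w 0.04 j [ 0.22 -0.05  1.68  0.    1.51  0.45]
```

>>> jog_arm(
  plan=[
    [0,0,0.045,0],
    [0,0,0.045,0],
    [0,0,0.045,0],
    [0,0,0.045,0],
    [0,0,0.02,0],
  ],
)

```text
time_s: 13.85
eef_pos: [0.4488, 0.2197, 0.1421]
ee_rot: [0.783, 0.622, -0.003, -0.001]
ft_force: [0.2, -0.7, 0.8]
gripper_width: 0.0397
finger_force: 0.0
```

>>> jog_arm(
  plan=[
    [0,0,0.012,0],
    [0,0,0.0072,0],
    [0,0,0,0],
    [0,0,0,0],
  ],
)

```text
time_s: 14.25
eef_pos: [0.4523, 0.2206, 0.1283]
ee_rot: [0.782, 0.623, 0.001, 0.001]
ft_force: [-0.1, -0.4, 0.5]
gripper_width: 0.0403
finger_force: 0.0
```

>>> jog_arm(
  plan=[
    [0,0,0,0],
    [0,0,0,0],
    [0,0,0,0],
    [0,0,0,0],
  ],
  aperture=0.005,
  force=15,
)

```text
time_s: 14.65
eef_pos: [0.4503, 0.2206, 0.1271]
ee_rot: [0.782, 0.623, -0.001, -0.001]
ft_force: [-13.0, 4.4, 8.9]
gripper_width: 0.0099
finger_force: 9.1
```

```bash
python3 go.py .4514 .2207 .127 1.343
```

```text
t 14.65 pos [0.4503 0.2206 0.1271] th 1.345 d_tool [0.0003 0.0011 0.0001] turn 0.002 F [-13.    4.4   8.9] w 0.0099 j [0.22 0.19 1.9  0.   1.06 0.44]
```

>>> jog_arm(
  plan=[
    [0,-0.0015,0,0],
    [0,0,0,0],
    [0,0,0,0],
  ],
)

```text
time_s: 14.95
eef_pos: [0.4501, 0.2207, 0.1272]
ee_rot: [0.782, 0.623, 0.0, 0.0]
ft_force: [0.8, -0.2, 2.4]
gripper_width: 0.01
finger_force: 14.8
```

>>> jog_arm(
  plan=[
    [0,-0.001,0,0],
    [0,0,0,0],
    [0,0,0,0],
  ],
)

```text
time_s: 15.25
eef_pos: [0.45, 0.2207, 0.1273]
ee_rot: [0.782, 0.623, 0.001, 0.001]
ft_force: [4.9, -2.0, -1.7]
gripper_width: 0.0097
finger_force: 15.1
```

Centred and pinched. Next I swing the flap along the arc.

>>> jog_arm(
  plan=[
    [0,0.006,-0.0125,0],
    [0,0.0055,-0.0125,0],
    [0,0.008,-0.011,0],
    [0,0.008,-0.011,0],
  ],
)

```text
time_s: 15.65
eef_pos: [0.4767, 0.2146, 0.1734]
ee_rot: [0.782, 0.623, 0.001, 0.001]
ft_force: [16.9, 0.2, -18.8]
gripper_width: 0.0097
finger_force: 16.4
```

>>> jog_arm(
  plan=[
    [0,0.010,-0.0094,0],
    [0,0.010,-0.0094,0],
    [0,0.0116,-0.0072,0],
    [0,0.0116,-0.0072,0],
  ],
)

```text
time_s: 16.05
eef_pos: [0.5168, 0.2051, 0.2052]
ee_rot: [0.782, 0.623, -0.002, -0.001]
ft_force: [4.5, 2.8, -14.5]
gripper_width: 0.0099
finger_force: 16.0
```

```bash
python3 go.py 0 0 0
```

```text
t 16.05 pos [0.5168 0.2051 0.2052] th 1.345 d_tool [-0.3156 -0.4568  0.2073] turn  F [  4.5   2.8 -14.5] w 0.0099 j [0.16 0.2  1.71 0.   1.24 0.39]
```

>>> jog_arm(
  plan=[
    [0,0.0128,-0.0047,0],
    [0,0.0128,-0.0047,0],
    [0,0.0135,-0.002,0],
    [0,0.0135,-0.002,0],
  ],
)

```text
time_s: 16.45
eef_pos: [0.5675, 0.1934, 0.2189]
ee_rot: [0.782, 0.623, -0.002, -0.002]
ft_force: [-2.7, 1.5, -5.4]
gripper_width: 0.0097
finger_force: 15.3
```

>>> jog_arm(
  plan=[
    [0,0.0137,0,0],
    [0,0,0,0],
    [0,0,0,0],
  ],
)

```text
time_s: 16.75
eef_pos: [0.5813, 0.1902, 0.2188]
ee_rot: [0.782, 0.623, -0.001, -0.001]
ft_force: [0.8, 1.2, -10.4]
gripper_width: 0.0093
finger_force: 15.6
```

```bash
python3 go.py 0 0 0
```

```text
t 16.75 pos [0.5813 0.1902 0.2188] th 1.345 d_tool [-0.3154 -0.5231  0.2208] turn  F [  0.8   1.2 -10.4] w 0.0093 j [0.12 0.3  1.55 0.   1.3  0.35]
```

>>> jog_arm(
  plan=[
    [0,0,0.001,0],
    [0,0,0,0],
    [0,0,0,0],
  ],
  aperture=0.022,
)

```text
time_s: 17.05
eef_pos: [0.5827, 0.1903, 0.2209]
ee_rot: [0.782, 0.623, 0.001, 0.001]
ft_force: [-0.1, 0.9, -0.6]
gripper_width: 0.0216
finger_force: 0.0
```

>>> jog_arm(
  plan=[
    [0,0,-0.02,0],
    [0,0,-0.03,0],
    [0,0,-0.04,0],
    [0,0,-0.04,0],
    [0,0,0,0],
  ],
)

```text
time_s: 17.55
eef_pos: [0.5849, 0.1906, 0.358]
ee_rot: [0.782, 0.623, 0.006, 0.004]
ft_force: [1.2, -0.2, 0.7]
gripper_width: 0.0219
finger_force: 0.0
```

```bash
python3 go.py 0 0 0
```

Run:
```python
from fit import *
B=[.5003,.2125,-.2254]
for y in(.05,-.05): print(place(B,(-.012,y,.01)))
```

```text
t 17.55 pos [0.5849 0.1906 0.358 ] th 1.345 d_tool [-0.3183 -0.5318  0.35  ] turn  F [ 1.2 -0.2  0.7] w 0.0219 j [ 0.12  0.2   1.39 -0.    1.54  0.35]
[np.float64(0.49977835565726797), np.float64(0.2639171944701351), 0.01]
[np.float64(0.4774287294657013), np.float64(0.16644671581584083), 0.01]
```

>>> jog_arm(
  plan=[
    [0,-0.04,0,0],
    [0,-0.04,0,0],
    [0,-0.016,0,0],
    [0,0,0,-0.14],
    [0,0,0,-0.14],
  ],
  aperture=0.06,
)

```text
time_s: 18.05
eef_pos: [0.4882, 0.212, 0.3502]
ee_rot: [0.685, 0.728, 0.001, 0.001]
ft_force: [-0.1, -0.1, -0.2]
gripper_width: 0.0592
finger_force: 0.0
```

>>> jog_arm(
  plan=[
    [0,0,0,-0.14],
    [0,0,0,-0.14],
    [0,0,0,-0.14],
    [0,0,0,-0.14],
    [0,0,0,-0.14],
  ],
)

```text
time_s: 18.55
eef_pos: [0.4887, 0.2117, 0.3498]
ee_rot: [0.394, 0.919, 0.0, 0.0]
ft_force: [0.5, 0.9, -0.2]
gripper_width: 0.0597
finger_force: 0.0
```

>>> jog_arm(
  plan=[
    [0,0,0,-0.14],
    [0,0,0,-0.14],
    [0,0,0,-0.14],
    [0,0,0,-0.14],
    [0,0,0,-0.03],
  ],
)

```text
time_s: 19.05
eef_pos: [0.4887, 0.2117, 0.3497]
ee_rot: [0.112, 0.994, 0.0, 0.0]
ft_force: [1.0, -0.3, -0.7]
gripper_width: 0.0604
finger_force: 0.0
```

>>> jog_arm(
  plan=[
    [0,0,0,0],
    [0,0,0,0],
  ],
)

```text
time_s: 19.25
eef_pos: [0.4888, 0.2117, 0.3497]
ee_rot: [0.114, 0.993, 0.0, 0.0]
ft_force: [-0.5, 0.5, -0.3]
gripper_width: 0.0601
finger_force: 0.0
```

```bash
python3 go.py .4886 .2152 .358 2.917
```

Run:
```python
from station import r
import cv2,numpy as np
from fit import *
o=r.observe();d=r.get_image("wrist")
np.savez("pics/w4.npz",p=o["eef_pos"],q=o["ee_rot"]);im=d["img"][:,:,::-1].copy();cv2.imwrite("pics/w4.png",im)
addw("w4");B=[.5003,.2125,-.2254]
for y in(.05,-.05):
  for z in(.068,.042):
    u=proj("w4",place(B,(-.012,y,z)));print(u);cv2.circle(im,tuple(int(v) for v in u),3,(0,255,0),1)
cv2.imwrite("pics/w4o.png",im)
```

```text
t 19.25 pos [0.4888 0.2117 0.3497] th 2.912 d_tool [ 0.001   0.0034 -0.0083] turn -0.005 F [-0.5  0.5 -0.3] w 0.0601 j [ 0.19  0.02  1.6  -0.    1.52 -1.16]
[361.03004905 200.0397448 ]
[358.55427424 195.82714   ]
[278.22844698 200.39218059]
[280.4421129  196.16037242]
```

View pics/w4o.png

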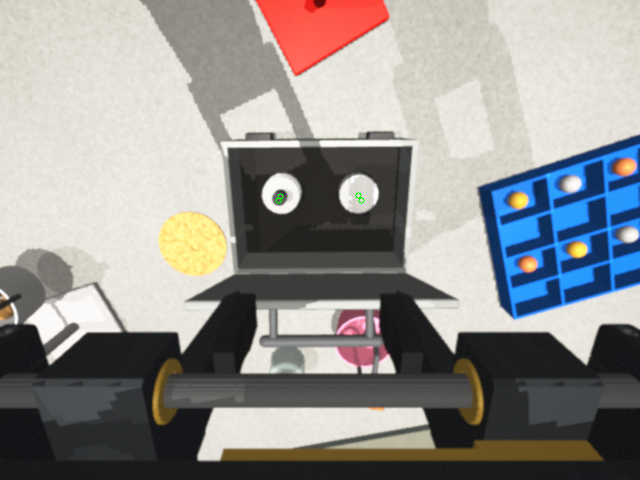

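The flap stands open. Left disc (281,194) has a dark knob at (280,198), so it is the spool. Right disc (359,194) is plain and flat, so it is the tin, to be left. I'll measure the spool precisely.

Run:
```python
from fit import *
import cv2
addw("w4");g=cv2.cvtColor(cv2.imread("pics/w4.png"),cv2.COLOR_BGR2GRAY)[165:222,255:308]
_,b=cv2.threshold(g,130,255,0);c=max(cv2.findContours(b,cv2.RETR_EXTERNAL,2)[0],key=cv2.contourArea)
(u,v),rad=cv2.minEnclosingCircle(c);print("flange",u+255,v+165,rad,ray("w4",(u+255,v+165),.044))
m=np.zeros_like(b);cv2.drawContours(m,[cv2.convexHull(c)],-1,255,-1);m=cv2.erode(m,np.ones((5,5)))
k=(m>0)&(g<110);y,x=np.nonzero(k);print("knob",x.min()+255,x.max()+255,y.min()+165,y.max()+165,x.mean()+255,y.mean()+165,ray("w4",(x.mean()+255,y.mean()+165),.060))
```

```text
flange 281.0 193.0 20.61562728881836 [0.47333695 0.16850505 0.044     ]
knob 273 286 190 204 279.6118421052632 196.76973684210526 [0.47489611 0.16799611 0.06      ]
```

```bash
python3 go.py .4774 .1664 .2 2.912
```

```text
t 19.3 pos [0.4888 0.2117 0.3497] th 2.913 d_tool [ 0.0009 -0.0467  0.1497] turn 0.001 F [0.6 0.2 0.4] w 0.06 j [ 0.19  0.02  1.6  -0.    1.52 -1.16]
```

```bash
python3 go.py .4745 .168 .0695 2.913
```

```text
t 19.3 pos [0.4888 0.2117 0.3497] th 2.913 d_tool [ 0.0041 -0.0458  0.2802] turn -0.0 F [0.6 0.2 0.4] w 0.06 j [ 0.19  0.02  1.6  -0.    1.52 -1.16]
```

>>> jog_arm(
  plan=[
    [0.003,-0.045,0.03,0],
    [0,0,0.045,0],
    [0,0,0.045,0],
    [0,0,0.045,0],
    [0,0,0.045,0],
  ],
  aperture=0.04,
)

```text
time_s: 19.8
eef_pos: [0.4769, 0.1717, 0.1407]
ee_rot: [0.114, 0.993, 0.0, 0.001]
ft_force: [0.9, 0.2, 0.4]
gripper_width: 0.04
finger_force: 0.0
```

>>> jog_arm(
  plan=[
    [0,0,0.03,0],
    [0,0,0.02,0],
    [0,0,0,0],
    [0,0,0,0],
  ],
)

```text
time_s: 20.2
eef_pos: [0.477, 0.1719, 0.0923]
ee_rot: [0.114, 0.994, -0.0, -0.0]
ft_force: [0.3, 0.3, 0.7]
gripper_width: 0.0404
finger_force: 0.0
```

```bash
python3 go.py .4745 .168 .0695 2.913
```

```text
t 20.2 pos [0.477  0.1719 0.0923] th 2.914 d_tool [ 0.0016 -0.0044  0.0228] turn 0.001 F [0.3 0.3 0.7] w 0.0404 j [ 0.11  0.26  1.9   0.    0.99 -1.23]
```

>>> jog_arm(
  plan=[
    [0.0016,-0.0044,0,0],
    [0,0,0.012,0],
    [0,0,0.0105,0],
    [0,0,0,0],
    [0,0,0,0],
  ],
)

```text
time_s: 20.7
eef_pos: [0.4739, 0.1679, 0.069]
ee_rot: [0.113, 0.994, -0.0, -0.001]
ft_force: [-1.2, 1.2, 0.2]
gripper_width: 0.0399
finger_force: 0.0
```

>>> jog_arm(
  plan=[
    [0,0,0,0],
    [0,0,0,0],
    [0,0,0,0],
    [0,0,0,0],
    [0,0,0,0],
  ],
  aperture=0.005,
  force=20,
)

```text
time_s: 21.2
eef_pos: [0.4744, 0.1679, 0.0696]
ee_rot: [0.113, 0.994, 0.0, 0.0]
ft_force: [-0.4, 0.2, 1.5]
gripper_width: 0.0173
finger_force: 20.0
```

```bash
python3 go.py .4745 .168 .0695 2.913
```

```text
t 21.2 pos [0.4744 0.1679 0.0696] th 2.915 d_tool [-0.0001  0.0001  0.0001] turn 0.002 F [-0.4  0.2  1.5] w 0.0173 j [ 0.1   0.29  1.91  0.    0.94 -1.24]
```

>>> jog_arm(
  plan=[
    [0,0,-0.01,0],
    [0,0,-0.02,0],
    [0,0,-0.03,0],
    [0,0,-0.04,0],
    [0,0,-0.04,0],
  ],
)

```text
time_s: 21.7
eef_pos: [0.4735, 0.1679, 0.211]
ee_rot: [0.113, 0.994, -0.0, -0.001]
ft_force: [1.4, 0.3, -1.1]
gripper_width: 0.0172
finger_force: 20.0
```

>>> jog_arm(
  plan=[
    [0,0,-0.04,0],
    [0,0,-0.01,0],
    [0,0,0,0],
    [0,0,0,0],
  ],
)

```text
time_s: 22.1
eef_pos: [0.4733, 0.1678, 0.2579]
ee_rot: [0.113, 0.994, -0.0, -0.001]
ft_force: [-0.2, 0.0, -1.5]
gripper_width: 0.0172
finger_force: 20.0
```

>>> jog_arm(
  plan=[
    [0,-0.03,0,0],
    [0,-0.03,0,0],
    [0,-0.03,0,0],
    [0,-0.03,0,0],
    [0,-0.021,0,0],
  ],
)

```text
time_s: 22.6
eef_pos: [0.4407, 0.0294, 0.2567]
ee_rot: [0.114, 0.994, 0.0, -0.003]
ft_force: [0.4, -0.2, -1.1]
gripper_width: 0.0171
finger_force: 20.0
```

>>> jog_arm(
  plan=[
    [-0.025,0,0,0],
    [-0.03,0,0,0],
    [-0.03,0,0,0],
    [0,0,0,0],
    [0,0,0,0],
  ],
)

```text
time_s: 23.1
eef_pos: [0.5241, 0.0116, 0.2566]
ee_rot: [0.113, 0.994, 0.0, -0.003]
ft_force: [-0.3, -0.6, -1.7]
gripper_width: 0.0169
finger_force: 20.0
```

```bash
python3 go.py .526 .0115 .26
```

```text
t 23.1 pos [0.5241 0.0116 0.2566] th 2.915 d_tool [-0.0019  0.0004 -0.0034] turn  F [-0.3 -0.6 -1.7] w 0.0169 j [-0.2   0.07  1.73  0.    1.34 -1.55]
```

>>> jog_arm(
  plan=[
    [0,0,0,0],
    [0,0,0,0],
    [0,0,0,0],
    [0,0,0,0],
    [0,0,0,0],
  ],
)

```text
time_s: 23.6
eef_pos: [0.5252, 0.0115, 0.2597]
ee_rot: [0.113, 0.994, -0.0, 0.0]
ft_force: [-0.2, -0.0, -1.3]
gripper_width: 0.0173
finger_force: 20.0
```

Run:
```python
from station import r
import cv2,numpy as np
d=r.get_image("scene");a=d["img"][:,:,::-1][130:330,230:480]
cv2.imwrite("pics/end.png",cv2.resize(a,(750,600),interpolation=2))
```

```text
(no output)
```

View pics/end.png

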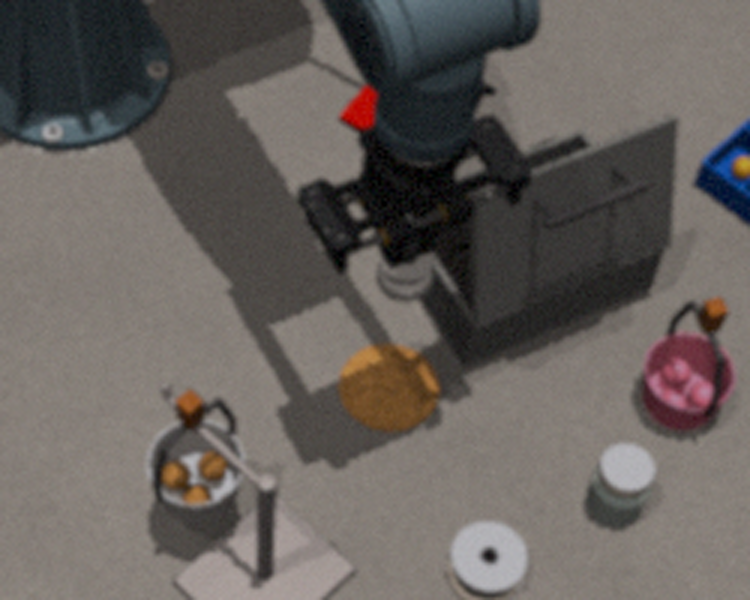

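The spool is held upright at crop (403,278) above the mat, the pail hangs on the hook, and the flap is open. The jar and line spool haven't moved. Handing in.

```bash
python3 -c "
from station import r
print(r.close_job())"
```

```text
the job is handed in; nothing more can be done
None
```

I handed the job in at about 24 s with the pail hanging on the hook, the flap open, the tin left in its pocket and the spool held still about 20 cm above the mat; the judge's verdict was not shown.

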